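# Shake out the case with the loose part

### The job

One of the three closed grey cases on the sloping rack has a heavy part loose inside it: pick up and shake or rock cases lengthwise to find it, and make the part slide right over to the latch end of its case, even if the other two are already ruled out. Then set that case flat and central in the blue tray, lid up and lengthwise along it, and have the other two back in their bays as they lay. Do not drop a case, and do not disturb the other things on the table.

Things in the scene. Friction and masses are not known exactly. Their poses are not given: they have to be found in the camera images.
- case_1: closed grey case, block 110 x 52 x 44 mm (x long, y wide, z high; plain parallel sides), black panel on lid, two orange latches on its +x end; about 0.32 to 0.37 kg, so weight does not tell the cases apart; origin: centre of underside, z out of the lid. Starts in a bay of the rack, lid up, x axis up the 25 degree slope, low end within 2 mm of the lip
- case_2: same as case_1, in another bay. In two of the three cases (any two) all is fixed and the mass is centred
- case_3: same as case_1, in another bay. In one of the three cases (any one) a steel slug of about 0.2 kg slides along the case's x axis, about 32 mm either way from the middle, and knocks at the ends; it slides by itself once the length is tipped over about 10 degrees, stays put when level, and starts at the low end
- rack: fixed rack 330 mm wide (y), 130 deep: aluminium board rising 25 degrees toward its +x; origin on the table under the middle of the board, its surface there 60 mm up. Three bays at y = -115, 0, 115 mm, each with a blue lip 14 mm high at the case's low end and blue ears 4 mm clear of the case's sides, reaching 26 mm up them from the lip; beyond, the sides are free, 63 mm between cases
- tray: fixed shallow blue tray, outside 190 (x, long) x 160 (y) x 13 mm, walls 5 mm thick, floor 5 mm thick with grey mat on it (up to 6 mm); origin on the table under its centre
- scissors: bystander, leave alone: blue-handled scissors, 87 x 199 x 9 mm lying between the robot and the rack, origin underside centre
- tissue: bystander, leave alone: white and blue packet, 70 x 110 x 18 mm, in front of the rack, origin underside centre
- beaker: bystander, leave alone: clear beaker, diameter 57, height 66 mm, behind and right of the rack, origin underside centre
Not all that is in view belongs to the job. What is shaped like the case_1 but yellow is not meant.

How it is judged (in metres and radians):
On the way:
1. a case is held in the fingers while its loose part slides over the middle to the other end (its latch end) (((contact force between case_1 and the fingers above 0.5 N and distance between slug and case_1 below 0.06 m and x of slug in the frame of case_1 above 0.01 m) or (contact force between case_2 and the fingers above 0.5 N and distance between slug and case_2 below 0.06 m and x of slug in the frame of case_2 above 0.01 m) or (contact force between case_3 and the fingers above 0.5 N and distance between slug and case_3 below 0.06 m and x of slug in the frame of case_3 above 0.01 m))), for 0.03 s.
At the end, for the whole second after the job is handed in: The loose-part case lies flat (3 deg) on the tray floor, lid up, centre within 40 mm along and 50 mm across of the tray's, length within 15 deg of the tray's; the other two are within 20 mm of their starts, on the slope (19 to 31 deg) and square to the rack within 7 deg; all at rest (horizontal distance between slug and tray below 0.1 m and ((x of case_1 in the frame of tray between -0.04 and 0.04 m and y of case_1 in the frame of tray between -0.05 and 0.05 m and z of case_1 in the frame of tray below 0.01 m and angle between case_1's own z axis and vertical below 0.06 rad and angle between the x axis of case_1 and the x axis of tray, either way round below 0.26 rad and linear speed of each of case_1, case_2, case_3 below 0.02 m/s and distance of each of case_2, case_3 from where it was at the start of the episode below 0.02 m and angle between case_2's own z axis and vertical between 0.33 and 0.55 rad and angle between the y axis of each of case_2, case_3 and the y axis of rack, either way round below 0.12 rad and angle between case_3's own z axis and vertical between 0.33 and 0.55 rad) or (x of case_2 in the frame of tray between -0.04 and 0.04 m and y of case_2 in the frame of tray between -0.05 and 0.05 m and z of case_2 in the frame of tray below 0.01 m and angle between case_2's own z axis and vertical below 0.06 rad and angle between the x axis of case_2 and the x axis of tray, either way round below 0.26 rad and linear speed of each of case_2, case_1, case_3 below 0.02 m/s and distance of each of case_1, case_3 from where it was at the start of the episode below 0.02 m and angle between case_1's own z axis and vertical between 0.33 and 0.55 rad and angle between the y axis of each of case_1, case_3 and the y axis of rack, either way round below 0.12 rad and angle between case_3's own z axis and vertical between 0.33 and 0.55 rad) or (x of case_3 in the frame of tray between -0.04 and 0.04 m and y of case_3 in the frame of tray between -0.05 and 0.05 m and z of case_3 in the frame of tray below 0.01 m and angle between case_3's own z axis and vertical below 0.06 rad and angle between the x axis of case_3 and the x axis of tray, either way round below 0.26 rad and linear speed of each of case_3, case_1, case_2 below 0.02 m/s and distance of each of case_1, case_2 from where it was at the start of the episode below 0.02 m and angle between case_1's own z axis and vertical between 0.33 and 0.55 rad and angle between the y axis of each of case_1, case_2 and the y axis of rack, either way round below 0.12 rad and angle between case_2's own z axis and vertical between 0.33 and 0.55 rad))); the robot touches nothing.
It fails at once if a case is dropped or thrown (faster than 0.7 m/s out of the fingers) ((linear speed of case_1 above 0.7 m/s and contact force between case_1 and the fingers below 0.05 N) or (linear speed of case_2 above 0.7 m/s and contact force between case_2 and the fingers below 0.05 N) or (linear speed of case_3 above 0.7 m/s and contact force between case_3 and the fingers below 0.05 N)).
It fails at once if a bystander (scissors, packet, beaker) is moved more than 25 mm (distance of any of scissors, tissue, beaker from where it was at the start of the episode above 0.025 m).
It also fails if it takes over 72 s, if anything falls off the work surface, if the arm or the gripper's body presses on something with over 40 N, if the wrist force passes 120 N, or if a joint passes its speed limit or range.

### The arm

A 7-joint arm with a two-finger parallel gripper is mounted at the origin on a cart in front of the work surface, level with it; the furniture and walls round the work are solid. World frame = base frame: x ahead of the robot, y to its left, z up, the work surface at z = 0. Lengths are in m, angles in degrees, forces in N, time in s.
With the tool pointing down it reaches from about 0.425 to 0.875 m from the base axis. Payload 4.7 kg.
Tool frame: the origin (TCP) lies between the finger pads; the fingertips stand env.finger_overhang ahead of it and the grasp point (between the pads) lies 5 mm behind it (env.finger_overhang is the distance from the TCP to the fingertips, in m); z points along the fingers, y is the line along which they close (so a half turn about z gives the same grasp; the last joint's range is limited). The gripper opens to 87 mm and grips with 3 to 60 N. Pads are 19 mm wide; open, the fingers measure 117 mm over their backs; the gripper's body (75 mm by 190 mm) begins 51 mm behind the grasp point.
Start: joints at [-65.197, 18.392, -4.016, 83.108, 1.295, 78.541, -3.26], TCP at [0.264, 0.594, 0.237] pointing down, gripper open.
Joint ranges: [-163.93, 163.93], [-17.29, 119.83], [-79.2, 71.16], [3.27, 140.29], [-89.18, 269.18], [5.43, 117.66], [-154.24, 154.24]. Speed limits (degrees/s): [147.25, 147.25, 180, 180, 180, 180, 180].

### API

Orientations are given as [roll, pitch, yaw] about the fixed x, y, z axes, in that order (R = Rz(yaw) Ry(pitch) Rx(roll)).
In Python, from cell import telemetry, eyes, env, models gives the robot as it stands. The module is installed in compiled form; this text tells all that it offers.
- The arm moves only by the tool drive_tool, never from a script. Its arguments are lists of equal length, an entry for each row: "angular": the turn, a rotation vector about the tool's x, y, z in rad, a list of three; "delta_pos": the shift along the tool's x, y, z in cm, a list of three; "gripper": the finger opening in cm, from 0 to 8.7. A call has 1 to 20 rows; each row shifts and turns the commanded pose from where the row before left it, along the tool's axes as they then stand; what a row does not reach is not made up. A row lasts 1/10 s, in which the tool goes at most 50 mm and 8.59 degrees, less where a joint would pass 70% of its speed; a pose out of reach is approached as far as the arm can. A call with a gripper value outside its range is refused whole. The fingers move at their own pace and stop on an object; "squeeze" is the grip in N (left out, the last holds). Time passes only in rows, so rows that do not move let the fingers close. It gives the time, the measured TCP pose, the force, the opening and the grip force at its end, in the units of the state.
- telemetry.get_obs(): the state, without advancing time (a new reading comes with each control period).
- eyes.read_camera(name): name is "scene" or "side" or "wrist"; returns a dict with "pixels" (480x640x3 uint8, red, green, blue), "mtx" (3x3 intrinsics, pixels), "origin" and "orientation" of the camera in the world. Camera axes: x right, y down, z forward; pixel columns grow to the right and rows downward; lengths in m; the calibration is good to about 2 mm. A picture is of the moment at which its call begins. There is no depth.
- env.sign_off(): hands the job in; it is judged then, once.
Trained networks look in a picture, given as the dict that the camera call returned (one of the last four; its "shot" number tells which), for a name from the list of things; names that differ only in an ending like _2 or _b are one class to them, and where a whole thing is asked for, a point or a joint stands for the part that bears it (a point fixed in the world has none). Each returns a list of dicts, best first, with "p" (0 to 1); they miss things now and then, are a little off and sometimes report something else, mostly with a low value. They report only what shows in the picture. A call takes as long as a camera call. They do not tell look-alikes from the thing itself.
- models.search_frame(picture, target): "centre" ([column, row] in pixels, amid what is visible of it).
- models.cut_out(picture, target): "pixels" (480x640 bool, what is visible of it) and "centre" ([column, row] in pixels, amid what is visible of it).
The state is a dict: "time_s": time; "qpos": joint angles; "joint_velocities": joint speeds; "effort": joint torques, N m; "tool_pos": TCP position; "tool_rot": TCP orientation; "force": force on the tool from outside, world axes, zero at the start; "wrist_torque": the same for the moment, N m; "grip_width": finger opening in m; "grasp_force": force on a finger pad.
Only numpy, scipy, OpenCV 4.12 (cv2) and the standard library are available. Lean on these libraries where they do the work, as an engineer would, in place of code of your own. Each camera call takes 0.05 s, during which the arm holds its last target. There are 200 camera calls.

## Working session

There is one attempt and no reset: what is moved stays moved. The work goes in short steps, Python scripts to look and compute and a tool call to move; the robot and the scene stay as the last step left them, time stands still between calls to the robot, and variables do not carry over. Pictures are saved under pics/ and viewed, at most 10 in all, crops included, and the job is handed in when it is done.

Besides the shell and the picture viewer there is one more tool, called after "Call:" as name(argument=value, ...), one argument or row to a line, values as JSON. drive_tool: Moves the arm, as the interface text tells. Its arguments: {"type":"object","properties":{"angular":{"type":"array","items":{"type":"array","items":{"type":"number"}}},"delta_pos":{"type":"array","items":{"type":"array","items":{"type":"number"}}},"gripper":{"type":"array","items":{"type":"number"}},"squeeze":{"type":"number"}},"required":["angular","delta_pos","gripper"]}

```bash
mkdir -p pics
cat > h.py <<'E'
import numpy as np, cv2
from cell import telemetry, eyes, env, models
from scipy.spatial.transform import Rotation as R
def save(p,n): cv2.imwrite('pics/'+n, cv2.cvtColor(p['pixels'],cv2.COLOR_RGB2BGR))
E
python3 - <<'E'
from h import *
for c in ['scene','side']:
    p=eyes.read_camera(c); save(p,c+'0.png'); print(c,p['mtx'],p['origin'],p['orientation'])
    for t in ['case_1','rack','tray']:
        print(t,[(np.round(d['centre']),round(d['p'],2)) for d in models.search_frame(p,t)])
print(telemetry.get_obs(), env.finger_overhang)
E
```

```text
scene [[533.12619614   0.         320.91426877]
 [  0.         533.12619614 240.26811665]
 [  0.           0.           1.        ]] [-0.04063641 -0.40965567  1.32599016] [-147.69931006    0.45302555  -52.82839978]
case_1 [(array([323., 249.]), 0.94), (array([294., 228.]), 0.91), (array([197., 220.]), 0.78), (array([266., 201.]), 0.67), (array([277., 161.]), 0.6)]
rack [(array([307., 234.]), 0.95)]
tray [(array([394., 347.]), 0.93)]
side [[576.91172735   0.         317.81865807]
 [  0.         576.91172735 232.72585165]
 [  0.           0.           1.        ]] [0.10001106 1.12360975 0.72672906] [-119.49188389    0.57138712 -155.64165029]
case_1 [(array([269., 274.]), 0.9), (array([299., 249.]), 0.9), (array([176., 308.]), 0.9), (array([323., 228.]), 0.64), (array([294., 368.]), 0.56)]
rack [(array([288., 267.]), 0.56), (array([246., 220.]), 0.39)]
tray [(array([427., 210.]), 0.63)]
{'time_s': 0.4, 'qpos': array([-65.19719258,  18.40135462,  -4.01560302,  83.11545266,
         1.29408547,  78.54290012,  -3.2595    ]), 'joint_velocities': array([-0.09527404, -0.0597871 ,  0.01711265, -0.09711399,  0.13868928,
        0.04453039, -0.04989002]), 'effort': array([ 2.19366698e-04, -4.90449715e+01, -4.02194392e-01, -3.12291491e+01,
       -6.34916662e-02,  3.61688796e-02,  7.23647736e-05]), 'tool_pos': array([0.26433101, 0.59376221, 0.23641015]), 'tool_rot': array([-1.79985389e+02,  2.38640860e-03,  1.56006011e+02]), 'force': array([-0.22177551,  0.33130039, -0.18514875]), 'wrist_torque': array([-0.02557949, -0.02565905, -0.00550387]), 'grasp_force': 0.0, 'grip_width': 0.08705871323015885} 0.014
```

View pics/scene0.png

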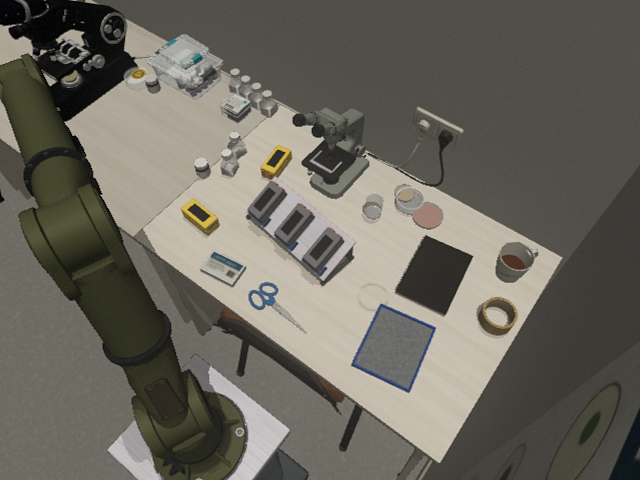

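View pics/side0.png

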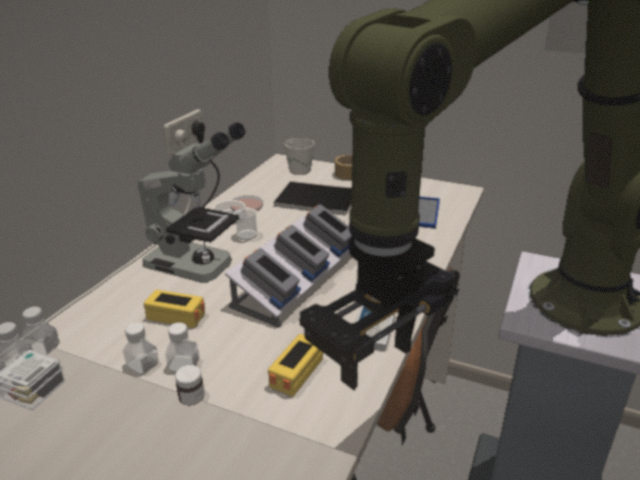

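Scene view: the grey cases sit on the rack at about (267,201), (294,228) and (323,249). The yellow look-alikes are at (200,215) and (277,161), so I reject those. The tray is at (394,347), the scissors at (275,303), the packet at (223,267) and the beaker at (373,207). The side view shows the three grey cases at (269,274), (299,249) and (323,228), latch ends uphill. Next I fit the poses.

```bash
cat > fit.py <<'E'
from h import *
from scipy.optimize import minimize
def proj(p,X):
    Rc=R.from_euler('xyz',p['orientation'],degrees=True).as_matrix()
    q=(np.atleast_2d(X)-p['origin'])@Rc@p['mtx'].T
    return q[:,:2]/q[:,2:]
def hullmask(p,X):
    m=np.zeros((480,640),np.uint8)
    h=cv2.convexHull(proj(p,X).astype(np.float32))
    cv2.fillConvexPoly(m,np.round(h*16).astype(np.int32),1,shift=4); return m>0
box=np.array([[x,y,z] for x in(-.055,.055) for y in(-.026,.026) for z in(0,.044)])
def casepose(v,yb):
    x,y,yaw,s=v; Rz=R.from_euler('z',yaw)
    c=np.cos(np.radians(25));n=np.sin(np.radians(25))
    return Rz.apply([s*c,yb,.06+s*n])+[x,y,0], Rz*R.from_euler('y',-25,degrees=True)
def iou(a,b): return (a&b).sum()/(a|b).sum()
E
cat > a.py <<'E'
from fit import *
P={c:eyes.read_camera(c) for c in['scene','side']}
cen={'scene':{-.115:(323,249),0:(294,228),.115:(267,201)},'side':{-.115:(323,228),0:(299,249),.115:(269,274)}}
M={}
for c in P:
    D=models.cut_out(P[c],'case_1')
    for yb,q in cen[c].items():
        d=min(D,key=lambda d:np.hypot(*(np.array(d['centre'])-q)))
        if np.hypot(*(np.array(d['centre'])-q))<15: M[c,yb]=d['pixels']; print(c,yb,d['centre'],d['p'],d['pixels'].sum())
def cost(v,keys):
    t=0
    for k in keys:
        o,r=casepose(v,k[1]); t-=iou(hullmask(P[k[0]],r.apply(box)+o),M[k])
    return t/len(keys)
# initial: ray of middle case centre to z=.08
def ray(p,uv,z):
    Rc=R.from_euler('xyz',p['orientation'],degrees=True).as_matrix()
    d=Rc@np.linalg.inv(p['mtx'])@[*uv,1]; return p['origin']+d*(z-p['origin'][2])/d[2]
a,b,m=[ray(P['scene'],cen['scene'][k],.085) for k in(.115,-.115,0)]
yaw=np.arctan2(*(a-b)[1::-1])-np.pi/2; print('init',a,m,b,np.degrees(yaw))
for keys in [list(M),[k for k in M if k[0]=='scene'],[k for k in M if k[0]=='side']]:
    v=np.array([m[0],m[1],yaw,0])
    for st in(.02,.006):
        s=np.vstack([v]+[v+np.eye(4)[i]*st*(3 if i==2 else 1) for i in range(4)])
        r=minimize(cost,v,args=(keys,),method='Nelder-Mead',options=dict(initial_simplex=s,maxfev=300)); v=r.x
    print(np.round(v,4),np.degrees(v[2]),r.fun)
    if len(keys)>3: np.save('v.npy',v); vb=v
    else: print([round(cost(vb,[k]),3) for k in keys])
# tray
T=models.cut_out(P['scene'],'tray')[0]; m=T['pixels'].astype(np.uint8)
ct=max(cv2.findContours(m,0,1)[0],key=cv2.contourArea)[:,0]
W=np.array([ray(P['scene'],u,.011) for u in ct])[:,:2].astype(np.float32)
print('tray',cv2.minAreaRect(W*1000))
for t in['scissors','tissue','beaker']:
    d=models.search_frame(P['scene'],t); print(t,[(ray(P['scene'],e['centre'],.01).round(3),e['p']) for e in d[:1]])
img=P['scene']['pixels'].copy()
for yb in(-.115,0,.115):
    o,r=casepose(vb,yb)
    q=proj(P['scene'],r.apply(box)+o); 
    for i in range(8):
        for j in range(i):
            if bin(i^j).count('1')==1: cv2.line(img,*[tuple(int(z) for z in np.round(q[k]*16)) for k in(i,j)],(255,0,0),1,shift=4)
cr=img[170:300,220:370]; cv2.imwrite('pics/crop1.png',cv2.resize(cr[...,::-1],None,fx=4,fy=4,interpolation=cv2.INTER_NEAREST))
E
python3 a.py
```

```text
scene -0.115 [323.2, 250.0] 0.61 945
scene 0 [293.4, 223.2] 0.79 897
scene 0.115 [267.2, 201.4] 0.97 805
side -0.115 [324.6, 227.7] 0.56 1309
side 0 [297.3, 247.5] 0.81 1508
side 0.115 [272.2, 273.0] 0.93 1825
init [0.59206567 0.27805077 0.085     ] [0.56576792 0.15691352 0.085     ] [0.55957651 0.05064158 0.085     ] -8.130628610846765
[ 0.5879  0.1672 -0.1471  0.0014] -8.428098290186547 -0.8840359891281527
[ 0.5686  0.1634 -0.1392  0.0171] -7.977349813463605 -0.8835024014747029
[np.float64(-0.914), np.float64(-0.89), np.float64(-0.851)]
[ 0.5902  0.1632 -0.1195  0.0008] -6.848529940210045 -0.8910324025250437
[np.float64(-0.855), np.float64(-0.874), np.float64(-0.92)]
tray ((470.4890441894531, -243.6350860595703), (195.47398376464844, 162.98382568359375), 10.846675872802734)
scissors [(array([0.372, 0.081, 0.01 ]), 0.61)]
tissue [(array([0.365, 0.276, 0.01 ]), 0.65)]
beaker [(array([0.828, 0.054, 0.01 ]), 0.91)]
```

View pics/crop1.png

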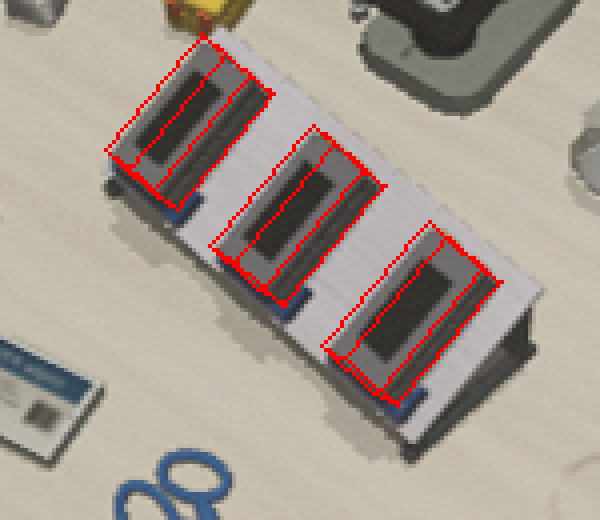

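The crop confirms three grey cases in the rack bays. The fitted wireframe sits about 2 px left of the case at crop (290,215). I'll refine with the wrist camera from a stand-off above the middle bay.

```bash
cat >> fit.py <<'E'
def cur():
    o=telemetry.get_obs(); return o,np.array(o['tool_pos']),R.from_euler('xyz',o['tool_rot'],degrees=True)
def toolrot(rc): # tool for case rotation: z=-z, y=y, x=-x
    return rc*R.from_euler('y',180,degrees=True)
def go(pos,rot,label=''):
    o,p,r=cur(); dr=(r.inv()*rot).as_rotvec()
    print(label,'rot',dr.round(4),'deg',np.degrees(np.linalg.norm(dr)).round(1),'| shift after rot cm',(rot.inv().apply(pos-p)*100).round(2),'| before',(r.inv().apply(pos-p)*100).round(2))
E
python3 - <<'E'
from fit import *
v=[.585,.164,np.radians(-8),.004]
o,r=casepose(v,0); print(o,r.apply([0,0,.15])+o)
go(o+r.apply([0,0,.17]),toolrot(r),'mid standoff')
E
```

```text
[0.58858995 0.16349547 0.06169047] [0.52581415 0.17231803 0.19763664]
mid standoff rot [-0.0608 -0.4334 -0.2747] deg 29.6 | shift after rot cm [-27.13 -38.1   14.95] | before [-40.21 -28.11   2.08]
```

Call:
drive_tool(
  angular=[
    [-0.0122,-0.0867,-0.055],
    [-0.0122,-0.0867,-0.055],
    [-0.0122,-0.0867,-0.055],
    [-0.0122,-0.0867,-0.055],
    [-0.0122,-0.0867,-0.055],
    [0,0,0],
    [0,0,0],
    [0,0,0],
    [0,0,0],
    [0,0,0],
    [0,0,0],
    [0,0,0],
    [0,0,0],
    [0,0,0],
    [0,0,0],
    [0,0,0],
    [0,0,0],
    [0,0,0],
    [0,0,0],
  ],
  delta_pos=[
    [0,0,0],
    [0,0,0],
    [0,0,0],
    [0,0,0],
    [0,0,0],
    [-1.94,-2.72,1.07],
    [-1.94,-2.72,1.07],
    [-1.94,-2.72,1.07],
    [-1.94,-2.72,1.07],
    [-1.94,-2.72,1.07],
    [-1.94,-2.72,1.07],
    [-1.94,-2.72,1.07],
    [-1.94,-2.72,1.07],
    [-1.94,-2.72,1.07],
    [-1.94,-2.72,1.07],
    [-1.94,-2.72,1.07],
    [-1.94,-2.72,1.07],
    [-1.94,-2.72,1.07],
    [-1.94,-2.72,1.07],
  ],
  gripper=[8.7,8.7,8.7,8.7,8.7,8.7,8.7,8.7,8.7,8.7,8.7,8.7,8.7,8.7,8.7,8.7,8.7,8.7,8.7],
  squeeze=35,
)

```text
time_s: 2.7
tool_pos: [0.5185, 0.1725, 0.2159]
tool_rot: [179.9, 25.0, 172.0]
force: [-0.4, 0.7, -0.4]
grip_width: 0.0868
grasp_force: 0.0
```

```bash
cat > b.py <<'E'
from fit import *
print({k:np.round(x,3) for k,x in telemetry.get_obs().items() if k in('time_s','tool_pos','tool_rot','force','wrist_torque')})
p=eyes.read_camera('wrist'); print(p['origin'],p['orientation'])
D=models.cut_out(p,'case_1')
print([(np.round(d['centre']),round(d['p'],2),d['pixels'].sum()) for d in D])
v=[.585,.164,np.radians(-8),.004]
img=p['pixels'].copy()
for yb in(-.115,0,.115):
    o,r=casepose(v,yb); q=proj(p,r.apply(box)+o); print(yb,q.mean(0).round())
    for i in range(8):
        for j in range(i):
            if bin(i^j).count('1')==1: cv2.line(img,*[tuple(int(z) for z in np.clip(q[k],-2000,2000)) for k in(i,j)],(255,0,0),1)
cv2.imwrite('pics/wrist1.png',img[...,::-1])
E
python3 b.py
```

```text
{'time_s': np.float64(2.7), 'tool_pos': array([0.519, 0.172, 0.216]), 'tool_rot': array([179.938,  25.029, 171.989]), 'force': array([-0.351,  0.712, -0.424]), 'wrist_torque': array([0.098, 0.434, 0.026])}
[0.38977091 0.1900648  0.31817983] [ 1.39164655e+02 -5.29047996e-02  8.20273694e+01]
[(array([316., 230.]), 0.87, np.int64(7333)), (array([186., 226.]), 0.76, np.int64(8660)), (array([499., 273.]), 0.72, np.int64(1722)), (array([599.,  32.]), 0.68, np.int64(5483)), (array([443., 228.]), 0.61, np.int64(8585)), (array([ 11., 191.]), 0.18, np.int64(941))]
-0.115 [187. 228.]
0 [314. 228.]
0.115 [440. 228.]
```

View pics/wrist1.png

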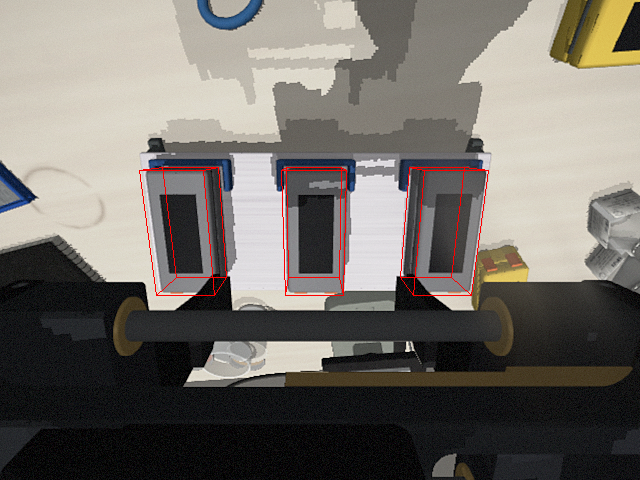

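The wrist view shows the wireframes matching the three cases at (187,228), (314,228) and (440,228) to within a few pixels. I'll do a final fit with this mask and then grasp the middle case.

```bash
cat > c.py <<'E'
from fit import *
p=eyes.read_camera('wrist'); D=models.cut_out(p,'case_1'); M={}
for yb,q in {-.115:(187,228),0:(314,228),.115:(443,228)}.items():
    d=min(D,key=lambda d:np.hypot(*(np.array(d['centre'])-q))); M[yb]=d['pixels'].copy(); M[yb][276:]=0
    c=np.argwhere(M[yb]); print(yb,d['centre'],c.min(0),c.max(0))
def cost(v,keys,full=False):
    t=0
    for k in keys:
        o,r=casepose(v[:4],k); h=hullmask(p,r.apply(box)+o+([0,0,v[4]] if len(v)>4 else 0)); h[276:]=0; t-=iou(h,M[k])
    return t/len(keys)
for n in(4,5):
  for keys in [list(M)]+[[k] for k in M]:
    v=np.array([.585,.164,np.radians(-8),.004,0])[:n]
    if len(keys)==1 and n==5: continue
    for st in(.01,.004):
        s=np.vstack([v]+[v+np.eye(n)[i]*st*(3 if i==2 else 1) for i in range(n)])
        r=minimize(cost,v,args=(keys,),method='Nelder-Mead',options=dict(initial_simplex=s,maxfev=300)); v=r.x
    print(keys,np.round(v,4),np.degrees(v[2]).round(2),round(r.fun,3), 'centre',[casepose(v[:4],k)[0].round(4) for k in keys])
E
python3 c.py
```

```text
-0.115 [190.7, 224.7] [166 150] [275 231]
0 [320.4, 229.2] [166 289] [275 352]
0.115 [448.9, 226.6] [163 408] [275 492]
[-0.115, 0, 0.115] [ 0.5999  0.1629 -0.136  -0.0092] -7.79 -0.964 centre [array([0.5761, 0.0501, 0.0561]), array([0.5917, 0.164 , 0.0561]), array([0.6073, 0.278 , 0.0561])]
[-0.115] [ 0.5932  0.1652 -0.144  -0.0024] -8.25 -0.948 centre [array([0.5746, 0.0517, 0.059 ])]
[0] [ 0.6099  0.1609 -0.1517 -0.0181] -8.69 -0.985 centre [array([0.5937, 0.1634, 0.0524])]
[0.115] [ 0.59    0.1628 -0.1119  0.0021] -6.41 -0.952 centre [array([0.6047, 0.2769, 0.0609])]
[-0.115, 0, 0.115] [ 0.5904  0.1641 -0.1363  0.0014 -0.0044] -7.81 -0.964 centre [array([0.576 , 0.05  , 0.0606]), array([0.5916, 0.1639, 0.0606]), array([0.6073, 0.2779, 0.0606])]
```

```bash
cat >> fit.py <<'E'
V=[.595,.163,np.radians(-7.9),-.005]
def grasp(yb,h): 
    o,r=casepose(V,yb); return o+r.apply([0,0,h]),toolrot(r)
E
python3 - <<'E'
from fit import *
print(casepose(V,0)[0]); go(*grasp(0,.021),'grasp')
E
```

```text
[0.59051147 0.16362284 0.05788691]
grasp rot [-0.0004 -0.0001 -0.0036] deg 0.2 | shift after rot cm [ 0.05  0.05 15.3 ] | before [ 0.05  0.05 15.3 ]
```

Call:
drive_tool(
  angular=[
    [0,0,0],
    [0,0,0],
    [0,0,0],
    [0,0,0],
    [0,0,0],
    [0,0,0],
    [0,0,0],
    [0,0,0],
    [0,0,0],
    [0,0,0],
    [0,0,0],
    [0,0,0],
    [0,0,0],
    [0,0,0],
    [0,0,0],
    [0,0,0],
    [0,0,0],
  ],
  delta_pos=[
    [0,0,2],
    [0,0,2],
    [0,0,2],
    [0,0,2],
    [0,0,2],
    [0,0,2],
    [0,0,1.3],
    [0,0,1],
    [0,0,1],
    [0,0,0],
    [0,0,0],
    [0,0,0],
    [0,0,0],
    [0,0,0],
    [0,0,0],
    [0,0,0],
    [0,0,0],
  ],
  gripper=[8.7,8.7,8.7,8.7,8.7,8.7,8.7,8.7,8.7,8.7,7,6,5.5,5,4.5,4.5,4.5],
  squeeze=35,
)

```text
time_s: 4.6
tool_pos: [0.5821, 0.1651, 0.0772]
tool_rot: [180.0, 25.0, 172.0]
force: [-2.2, 0.6, 2.3]
grip_width: 0.0516
grasp_force: 35.0
```

Call:
drive_tool(
  angular=[
    [0,0,0],
    [0,0,0],
    [0,0,0],
    [0,0,0],
    [0,0,0],
    [0,0,0],
    [0,0,0],
    [0,0,0],
    [0,0,0],
  ],
  delta_pos=[
    [0,0,-0.5],
    [0,0,-1],
    [0,0,-1],
    [0,0,-1],
    [0,0,-1],
    [0,0,-0.5],
    [0,0,0],
    [0,0,0],
    [0,0,0],
  ],
  gripper=[4.5,4.5,4.5,4.5,4.5,4.5,4.5,4.5,4.5],
  squeeze=35,
)

```text
time_s: 5.5
tool_pos: [0.5608, 0.1674, 0.1218]
tool_rot: [-180.0, 25.0, 172.0]
force: [-0.2, -0.4, -3.6]
grip_width: 0.0515
grasp_force: 35.0
```

```bash
cat > st.py <<'E'
from fit import *
o,p,r=cur()
print({k:np.round(x,3) for k,x in o.items() if k in('time_s','tool_pos','tool_rot','grip_width','grasp_force')})
F=[];T=[]
for i in range(3):
    eyes.read_camera('wrist'); o=telemetry.get_obs(); F.append(o['force']);T.append(o['wrist_torque'])
print('F',np.mean(F,0).round(2),np.std(F,0).round(2),'T world',np.mean(T,0).round(3),np.std(T,0).round(3),'T tool',r.inv().apply(np.mean(T,0)).round(3))
E
python3 st.py
```

```text
{'time_s': np.float64(5.5), 'tool_pos': array([0.561, 0.167, 0.122]), 'tool_rot': array([-179.967,   24.97 ,  172.015]), 'grasp_force': np.float64(34.987), 'grip_width': np.float64(0.051)}
F [ 0.06  0.18 -2.77] [0.46 0.52 0.24] T world [ 0.121  0.77  -0.025] [0.008 0.014 0.017] T tool [-0.001  0.78   0.027]
```

Call:
drive_tool(
  angular=[
    [0,0,0],
    [0,0,0],
    [0,0.0727,0],
    [0,0.0727,0],
    [0,0.0727,0],
    [0,0.0727,0],
    [0,0.0727,0],
    [0,0.0727,0],
    [0,0,0],
    [0,0,0],
    [0,0,0],
  ],
  delta_pos=[
    [0,0,-3],
    [0,0,-3],
    [0,0,0],
    [0,0,0],
    [0,0,0],
    [0,0,0],
    [0,0,0],
    [0,0,0],
    [0,0,0],
    [0,0,0],
    [0,0,0],
  ],
  gripper=[4.5,4.5,4.5,4.5,4.5,4.5,4.5,4.5,4.5,4.5,4.5],
)

```text
time_s: 6.75
tool_pos: [0.5354, 0.1714, 0.1763]
tool_rot: [-180.0, 0.0, 172.1]
force: [0.4, -0.7, -3.1]
grip_width: 0.0517
grasp_force: 35.0
```

```bash
python3 st.py
```

```text
{'time_s': np.float64(6.75), 'tool_pos': array([0.535, 0.171, 0.176]), 'tool_rot': array([-1.79991e+02,  3.40000e-02,  1.72060e+02]), 'grasp_force': np.float64(34.987), 'grip_width': np.float64(0.052)}
F [ 0.36  0.29 -2.97] [0.25 0.37 0.54] T world [ 0.048  0.037 -0.021] [0.032 0.03  0.015] T tool [-0.043  0.043  0.021]
```

Call:
drive_tool(
  angular=[
    [0,0.0727,0],
    [0,0.0727,0],
    [0,0.0727,0],
    [0,0.0727,0],
    [0,0.0727,0],
    [0,0.0727,0],
    [0,0,0],
    [0,0,0],
    [0,0,0],
    [0,0,0],
    [0,0,0],
    [0,0,0],
    [0,0,0],
    [0,0,0],
    [0,-0.0727,0],
    [0,-0.0727,0],
    [0,-0.0727,0],
    [0,-0.0727,0],
    [0,-0.0727,0],
    [0,-0.0727,0],
  ],
  delta_pos=[
    [0,0,0],
    [0,0,0],
    [0,0,0],
    [0,0,0],
    [0,0,0],
    [0,0,0],
    [0,0,0],
    [0,0,0],
    [0,0,0],
    [0,0,0],
    [0,0,0],
    [0,0,0],
    [0,0,0],
    [0,0,0],
    [0,0,0],
    [0,0,0],
    [0,0,0],
    [0,0,0],
    [0,0,0],
    [0,0,0],
  ],
  gripper=[4.5,4.5,4.5,4.5,4.5,4.5,4.5,4.5,4.5,4.5,4.5,4.5,4.5,4.5,4.5,4.5,4.5,4.5,4.5,4.5],
)

```text
time_s: 8.9
tool_pos: [0.5356, 0.1711, 0.1768]
tool_rot: [180.0, 0.1, 172.0]
force: [0.1, 0.2, -4.3]
grip_width: 0.0519
grasp_force: 35.0
```

```bash
python3 st.py
```

```text
{'time_s': np.float64(8.9), 'tool_pos': array([0.536, 0.171, 0.177]), 'tool_rot': array([1.79978e+02, 1.33000e-01, 1.72000e+02]), 'grasp_force': np.float64(34.986), 'grip_width': np.float64(0.052)}
F [-1.62 -0.15 -3.13] [1.83 0.4  0.39] T world [0.037 0.19  0.005] [0.017 0.197 0.008] T tool [-0.01   0.194 -0.005]
```

```bash
sed -i 's/range(3)/range(6)/' st.py; python3 st.py; python3 st.py
```

```text
{'time_s': np.float64(9.05), 'tool_pos': array([0.535, 0.172, 0.177]), 'tool_rot': array([ 1.79929e+02, -1.09000e-01,  1.72109e+02]), 'grasp_force': np.float64(34.987), 'grip_width': np.float64(0.052)}
F [ 0.31  0.28 -2.65] [0.32 0.41 0.32] T world [-0.007 -0.008 -0.003] [0.018 0.035 0.032] T tool [ 0.006 -0.009  0.003]
{'time_s': np.float64(9.35), 'tool_pos': array([0.536, 0.171, 0.176]), 'tool_rot': array([-1.79950e+02, -2.30000e-02,  1.71955e+02]), 'grasp_force': np.float64(34.987), 'grip_width': np.float64(0.052)}
F [-0.3  -0.05 -3.16] [0.46 0.41 0.33] T world [ 0.02  -0.009 -0.01 ] [0.012 0.02  0.017] T tool [-0.021 -0.006  0.01 ]
```

Level torque about y went from +0.04 to −0.01 N·m after tipping. A slug would have given −0.063 to +0.063, so the middle case has nothing loose. I'll put it back.

Run:
```python
from fit import *
rot=R.from_euler('xyz',[180,25,172],degrees=True)
go(np.array([.5821,.1651,.0772]),rot,'back')
```

```text
back rot [-1.000e-04 -4.363e-01  2.000e-04] deg 25.0 | shift after rot cm [-1.000e-02  4.000e-02  1.096e+01] | before [-4.65  0.04  9.93]
```

Call:
drive_tool(
  angular=[
    [0,-0.0727,0],
    [0,-0.0727,0],
    [0,-0.0727,0],
    [0,-0.0727,0],
    [0,-0.0727,0],
    [0,-0.0727,0],
    [0,0,0],
    [0,0,0],
    [0,0,0],
    [0,0,0],
    [0,0,0],
    [0,0,0],
    [0,0,0],
    [0,0,0],
    [0,0,0],
    [0,0,0],
    [0,0,0],
  ],
  delta_pos=[
    [0,0,0],
    [0,0,0],
    [0,0,0],
    [0,0,0],
    [0,0,0],
    [0,0,0],
    [0,0,2],
    [0,0,2],
    [0,0,2],
    [0,0,2],
    [0,0,1],
    [0,0,0.5],
    [0,0,0.5],
    [0,0,0.5],
    [0,0,0.25],
    [0,0,0.15],
    [0,0,0],
  ],
  gripper=[4.5,4.5,4.5,4.5,4.5,4.5,4.5,4.5,4.5,4.5,4.5,4.5,4.5,4.5,4.5,4.5,4.5],
)

```text
time_s: 11.35
tool_pos: [0.5816, 0.1649, 0.078]
tool_rot: [180.0, 25.0, 172.0]
force: [1.1, 0.2, -3.1]
grip_width: 0.0517
grasp_force: 35.0
```

```bash
python3 st.py|head -1
python3 - <<'E'
from fit import *
for yb in(-.115,.115): go(*grasp(yb,.021),str(yb))
E
```

```text
{'time_s': np.float64(11.35), 'tool_pos': array([0.582, 0.165, 0.078]), 'tool_rot': array([179.984,  25.01 , 172.01 ]), 'grasp_force': np.float64(34.987), 'grip_width': np.float64(0.052)}
-0.115 rot [-0.0002  0.0003 -0.0014] deg 0.1 | shift after rot cm [  0.04 -11.51   0.11] | before [  0.02 -11.51   0.11]
0.115 rot [-0.0002  0.0003 -0.0014] deg 0.1 | shift after rot cm [ 0.04 11.49  0.11] | before [ 0.06 11.49  0.1 ]
```

Call:
drive_tool(
  angular=[
    [0,0,0],
    [0,0,0],
    [0,0,0],
    [0,0,0],
    [0,0,0],
    [0,0,0],
    [0,0,0],
    [0,0,0],
    [0,0,0],
    [0,0,0],
    [0,0,0],
    [0,0,0],
    [0,0,0],
    [0,0,0],
    [0,0,0],
    [0,0,0],
    [0,0,0],
    [0,0,0],
    [0,0,0],
    [0,0,0],
  ],
  delta_pos=[
    [0,0,0.1],
    [0,0,0],
    [0,0,0],
    [0,0,0],
    [0,0,0],
    [0,0,0],
    [0,0,-1.5],
    [0,0,-3],
    [0,0,-3.5],
    [0,-3.5,0],
    [0,-4,0],
    [0,-4,0],
    [0,0,2],
    [0,0,2],
    [0,0,2],
    [0,0,1],
    [0,0,0.5],
    [0,0,0.5],
    [0,0,0],
    [0,0,0],
  ],
  gripper=[4.5,4.5,5.5,7,8.7,8.7,8.7,8.7,8.7,8.7,8.7,8.7,8.7,8.7,8.7,8.7,8.7,8.7,8.7,8.7],
)

```text
time_s: 13.65
tool_pos: [0.5662, 0.0511, 0.0774]
tool_rot: [180.0, 25.0, 172.0]
force: [1.1, -0.4, 0.3]
grip_width: 0.0868
grasp_force: 0.0
```

Call:
drive_tool(
  angular=[
    [0,0,0],
    [0,0,0],
    [0,0,0],
    [0,0,0],
    [0,0,0],
    [0,0,0],
    [0,0,0],
  ],
  delta_pos=[
    [0,0,0],
    [0,0,0],
    [0,0,0],
    [0,0,0],
    [0,0,0],
    [0,0,0],
    [0,0,0],
  ],
  gripper=[7,6,5.5,5,4.5,4.5,4.5],
  squeeze=35,
)

```text
time_s: 14.35
tool_pos: [0.566, 0.0511, 0.077]
tool_rot: [180.0, 25.0, 172.0]
force: [-1.1, 0.6, 0.5]
grip_width: 0.0518
grasp_force: 35.0
```

Lift, level, settle and measure, then tip latch end down, return to level and measure again.

Call:
drive_tool(
  angular=[
    [0,0,0],
    [0,0,0],
    [0,0,0],
    [0,0,0],
    [0,0,0],
    [0,0,0],
    [0,0.0727,0],
    [0,0.0727,0],
    [0,0.0727,0],
    [0,0.0727,0],
    [0,0.0727,0],
    [0,0.0727,0],
    [0,0,0],
    [0,0,0],
    [0,0,0],
    [0,0,0],
    [0,0,0],
  ],
  delta_pos=[
    [0,0,-0.5],
    [0,0,-1],
    [0,0,-2],
    [0,0,-2.5],
    [0,0,-2.5],
    [0,0,-2.5],
    [0,0,0],
    [0,0,0],
    [0,0,0],
    [0,0,0],
    [0,0,0],
    [0,0,0],
    [0,0,0],
    [0,0,0],
    [0,0,0],
    [0,0,0],
    [0,0,0],
  ],
  gripper=[4.5,4.5,4.5,4.5,4.5,4.5,4.5,4.5,4.5,4.5,4.5,4.5,4.5,4.5,4.5,4.5,4.5],
)

```text
time_s: 16.05
tool_pos: [0.5195, 0.0576, 0.1768]
tool_rot: [179.9, 0.0, 172.0]
force: [1.0, -0.5, -3.2]
grip_width: 0.0518
grasp_force: 35.0
```

```bash
python3 st.py
```

```text
{'time_s': np.float64(16.05), 'tool_pos': array([0.519, 0.058, 0.177]), 'tool_rot': array([1.79927e+02, 2.80000e-02, 1.72047e+02]), 'grasp_force': np.float64(34.984), 'grip_width': np.float64(0.052)}
F [-0.14  0.07 -3.25] [0.26 0.64 0.71] T world [ 0.008 -0.01   0.003] [0.022 0.026 0.028] T tool [-0.009 -0.009 -0.003]
```

Call:
drive_tool(
  angular=[
    [0,0.0727,0],
    [0,0.0727,0],
    [0,0.0727,0],
    [0,0.0727,0],
    [0,0.0727,0],
    [0,0.0727,0],
    [0,0,0],
    [0,0,0],
    [0,0,0],
    [0,0,0],
    [0,0,0],
    [0,-0.0727,0],
    [0,-0.0727,0],
    [0,-0.0727,0],
    [0,-0.0727,0],
    [0,-0.0727,0],
    [0,-0.0727,0],
    [0,0,0],
    [0,0,0],
    [0,0,0],
  ],
  delta_pos=[
    [0,0,0],
    [0,0,0],
    [0,0,0],
    [0,0,0],
    [0,0,0],
    [0,0,0],
    [0,0,0],
    [0,0,0],
    [0,0,0],
    [0,0,0],
    [0,0,0],
    [0,0,0],
    [0,0,0],
    [0,0,0],
    [0,0,0],
    [0,0,0],
    [0,0,0],
    [0,0,0],
    [0,0,0],
    [0,0,0],
  ],
  gripper=[4.5,4.5,4.5,4.5,4.5,4.5,4.5,4.5,4.5,4.5,4.5,4.5,4.5,4.5,4.5,4.5,4.5,4.5,4.5,4.5],
)

```text
time_s: 18.35
tool_pos: [0.5203, 0.0573, 0.1769]
tool_rot: [180.0, -0.0, 172.0]
force: [1.0, 1.2, -3.2]
grip_width: 0.0518
grasp_force: 35.0
```

```bash
python3 st.py
```

```text
{'time_s': np.float64(18.35), 'tool_pos': array([0.52 , 0.057, 0.177]), 'tool_rot': array([ 1.80000e+02, -1.70000e-02,  1.72012e+02]), 'grasp_force': np.float64(34.984), 'grip_width': np.float64(0.052)}
F [-0.22  0.09 -2.81] [0.4  0.64 0.55] T world [ 0.023 -0.001  0.011] [0.024 0.043 0.02 ] T tool [-0.023  0.002 -0.011]
```

The torque didn't change here either (−0.01 to 0.00), so this case is ruled out. I'll put it back.

Call:
drive_tool(
  angular=[
    [0,-0.0727,0],
    [0,-0.0727,0],
    [0,-0.0727,0],
    [0,-0.0727,0],
    [0,-0.0727,0],
    [0,-0.0727,0],
    [0,0,0],
    [0,0,0],
    [0,0,0],
    [0,0,0],
    [0,0,0],
    [0,0,0],
    [0,0,0],
    [0,0,0],
    [0,0,0],
    [0,0,0],
    [0,0,0],
  ],
  delta_pos=[
    [0,0,0],
    [0,0,0],
    [0,0,0],
    [0,0,0],
    [0,0,0],
    [0,0,0],
    [0,0,2],
    [0,0,2],
    [0,0,2],
    [0,0,2],
    [0,0,1],
    [0,0,0.5],
    [0,0,0.5],
    [0,0,0.5],
    [0,0,0.3],
    [0,0,0.2],
    [0,0,0],
  ],
  gripper=[4.5,4.5,4.5,4.5,4.5,4.5,4.5,4.5,4.5,4.5,4.5,4.5,4.5,4.5,4.5,4.5,4.5],
)

```text
time_s: 20.35
tool_pos: [0.5662, 0.051, 0.0772]
tool_rot: [180.0, 25.0, 172.0]
force: [-0.5, 0.1, -2.8]
grip_width: 0.0521
grasp_force: 35.0
```

Run:
```python
from fit import *
print(cur()[0]['force'])
go(*grasp(.115,.021),'third'); go(np.array([.566,.0511,.077]),R.from_euler('xyz',[180,25,172],degrees=True),'resid')
```

```text
[-0.49397026  0.14661972 -2.79397747]
third rot [-0.0002  0.0003 -0.0015] deg 0.1 | shift after rot cm [4.000e-02 2.299e+01 1.000e-02] | before [7.000e-02 2.299e+01 1.000e-02]
resid rot [0.0005 0.0003 0.0001] deg 0.0 | shift after rot cm [0.03 0.   0.01] | before [0.03 0.   0.01]
```

Call:
drive_tool(
  angular=[
    [0,0,0],
    [0,0,0],
    [0,0,0],
    [0,0,0],
    [0,0,0],
    [0,0,0],
    [0,0,0],
    [0,0,0],
    [0,0,0],
    [0,0,0],
    [0,0,0],
    [0,0,0],
    [0,0,0],
    [0,0,0],
    [0,0,0],
    [0,0,0],
  ],
  delta_pos=[
    [0,0,0.1],
    [0,0,0],
    [0,0,0],
    [0,0,0],
    [0,0,0],
    [0,0,0],
    [0,0,-1.5],
    [0,0,-3],
    [0,0,-3.5],
    [0,3,0],
    [0,4,0],
    [0,4,0],
    [0,4,0],
    [0,4,0],
    [0,4,0],
    [0,0,0],
  ],
  gripper=[4.5,4.5,5.5,7,8.7,8.7,8.7,8.7,8.7,8.7,8.7,8.7,8.7,8.7,8.7,8.7],
)

```text
time_s: 21.95
tool_pos: [0.5644, 0.2912, 0.1485]
tool_rot: [179.9, 25.1, 172.5]
force: [-0.0, 0.5, -0.2]
grip_width: 0.0866
grasp_force: 0.0
```

Call:
drive_tool(
  angular=[
    [0,0,0],
    [0,0,0],
    [0,0,0],
    [0,0,0],
    [0,0,0],
    [0,0,0],
    [0,0,0],
    [0,0,0],
    [0,0,0],
    [0,0,0],
    [0,0,0],
    [0,0,0],
    [0,0,0],
    [0,0,0],
  ],
  delta_pos=[
    [0,0,2],
    [0,0,2],
    [0,0,2],
    [0,0,1],
    [0,0,0.5],
    [0,0,0.4],
    [0,0,0],
    [0,0,0],
    [0,0,0],
    [0,0,0],
    [0,0,0],
    [0,0,0],
    [0,0,0],
    [0,0,0],
  ],
  gripper=[8.7,8.7,8.7,8.7,8.7,8.7,8.7,7,6,5.5,5,4.5,4.5,4.5],
  squeeze=50,
)

```text
time_s: 23.35
tool_pos: [0.5979, 0.2789, 0.0771]
tool_rot: [180.0, 25.0, 172.0]
force: [-0.4, 0.4, 1.0]
grip_width: 0.0514
grasp_force: 49.9
```

Call:
drive_tool(
  angular=[
    [0,0,0],
    [0,0,0],
    [0,0,0],
    [0,0,0],
    [0,0,0],
    [0,0,0],
    [0,0.0727,0],
    [0,0.0727,0],
    [0,0.0727,0],
    [0,0.0727,0],
    [0,0.0727,0],
    [0,0.0727,0],
    [0,0,0],
    [0,0,0],
    [0,0,0],
    [0,0,0],
    [0,0,0],
  ],
  delta_pos=[
    [0,0,-0.5],
    [0,0,-1],
    [0,0,-2],
    [0,0,-2.5],
    [0,0,-2.5],
    [0,0,-2.5],
    [0,0,0],
    [0,0,0],
    [0,0,0],
    [0,0,0],
    [0,0,0],
    [0,0,0],
    [0,0,0],
    [0,0,0],
    [0,0,0],
    [0,0,0],
    [0,0,0],
  ],
  gripper=[4.5,4.5,4.5,4.5,4.5,4.5,4.5,4.5,4.5,4.5,4.5,4.5,4.5,4.5,4.5,4.5,4.5],
)

```text
time_s: 25.05
tool_pos: [0.5512, 0.2857, 0.1768]
tool_rot: [180.0, 0.0, 172.1]
force: [-0.7, -0.4, -2.4]
grip_width: 0.0519
grasp_force: 49.9
```

```bash
python3 st.py
```

```text
{'time_s': np.float64(25.05), 'tool_pos': array([0.551, 0.286, 0.177]), 'tool_rot': array([1.79967e+02, 2.00000e-02, 1.72086e+02]), 'grasp_force': np.float64(49.949), 'grip_width': np.float64(0.052)}
F [-0.07  0.22 -3.44] [0.59 0.51 0.46] T world [ 0.006 -0.057  0.013] [0.03  0.014 0.019] T tool [-0.014 -0.056 -0.013]
```

The third case reads −0.057 N·m, which is the slug at its low end. I'll tip the latch end down well clear of the rack and the microscope.

Call:
drive_tool(
  angular=[
    [0,0,0],
    [0,0,0],
    [0,0.07,0],
    [0,0.07,0],
    [0,0.07,0],
    [0,0.07,0],
    [0,0.07,0],
    [0,0.07,0],
    [0,0.07,0],
    [0,0,0],
    [0,0,0],
    [0,0,0],
    [0,0,0],
    [0,0,0],
    [0,0,0],
    [0,0,0],
    [0,0,0],
    [0,0,0],
  ],
  delta_pos=[
    [3,0,-2.5],
    [3,0,-2.5],
    [0,0,0],
    [0,0,0],
    [0,0,0],
    [0,0,0],
    [0,0,0],
    [0,0,0],
    [0,0,0],
    [0,0,0],
    [0,0,0],
    [0,0,0],
    [0,0,0],
    [0,0,0],
    [0,0,0],
    [0,0,0],
    [0,0,0],
    [0,0,0],
  ],
  gripper=[4.5,4.5,4.5,4.5,4.5,4.5,4.5,4.5,4.5,4.5,4.5,4.5,4.5,4.5,4.5,4.5,4.5,4.5],
)

```text
time_s: 27.15
tool_pos: [0.4925, 0.2934, 0.2266]
tool_rot: [180.0, -28.1, 172.0]
force: [0.3, 0.0, -2.8]
grip_width: 0.0512
grasp_force: 50.0
```

Call:
drive_tool(
  angular=[
    [0,-0.07,0],
    [0,-0.07,0],
    [0,-0.07,0],
    [0,-0.07,0],
    [0,-0.07,0],
    [0,-0.07,0],
    [0,-0.07,0],
    [0,0,0],
    [0,0,0],
    [0,0,0],
    [0,0,0],
    [0,0,0],
  ],
  delta_pos=[
    [0,0,0],
    [0,0,0],
    [0,0,0],
    [0,0,0],
    [0,0,0],
    [0,0,0],
    [0,0,0],
    [0,0,0],
    [0,0,0],
    [0,0,0],
    [0,0,0],
    [0,0,0],
  ],
  gripper=[4.5,4.5,4.5,4.5,4.5,4.5,4.5,4.5,4.5,4.5,4.5,4.5],
)

```text
time_s: 28.35
tool_pos: [0.4931, 0.2929, 0.2263]
tool_rot: [-180.0, -0.0, 171.9]
force: [-0.8, -0.6, -2.9]
grip_width: 0.0518
grasp_force: 50.0
```

```bash
python3 st.py
python3 - <<'E'
from fit import *
rot=R.from_euler('z',11,degrees=True)*R.from_euler('x',180,degrees=True)
for z in(.20,): 
    go(np.array([.4705,-.2436,z]),rot,'11'); 
    go(np.array([.4705,-.2436,z]),R.from_euler('xyz',[180,0,191],degrees=True),'191')
print(cur()[0]['qpos'])
E
```

```text
{'time_s': np.float64(28.35), 'tool_pos': array([0.493, 0.293, 0.226]), 'tool_rot': array([-1.79954e+02, -1.10000e-02,  1.71942e+02]), 'grasp_force': np.float64(49.97), 'grip_width': np.float64(0.052)}
F [-0.16  0.22 -2.8 ] [0.31 0.27 0.18] T world [0.017 0.063 0.001] [0.045 0.037 0.027] T tool [-0.008  0.065 -0.001]
11 rot [1.0000e-04 1.0000e-04 2.8101e+00] deg 161.0 | shift after rot cm [-12.41  52.29   2.65] | before [ -5.28 -53.48   2.66]
191 rot [-1.000e-04  1.000e-04 -3.315e-01] deg 19.0 | shift after rot cm [ 12.41 -52.29   2.65] | before [ -5.28 -53.48   2.66]
[-60.5689928    9.86346385  30.61683977  96.23217339  -5.1691323
  75.31227257  52.99475886]
```

The torque has flipped to +0.063, so the slug is at the latch end. I'll carry the case level to the tray.

Call:
drive_tool(
  angular=[
    [0,0,0],
    [0,0,0],
    [0,0,0],
    [0,0,0],
    [0,0,0],
    [0,0,0],
    [0,0,0],
    [0,0,0],
    [0,0,0],
    [0,0,0],
    [0,0,0],
    [0,0,0],
    [0,0,0],
    [0,0,0],
    [0,0,0],
    [0,0,-0.083],
    [0,0,-0.083],
    [0,0,-0.083],
    [0,0,-0.083],
    [0,0,0],
  ],
  delta_pos=[
    [-0.2,-2,0],
    [-0.4,-3.8,0],
    [-0.4,-3.8,0],
    [-0.4,-3.8,0],
    [-0.4,-3.8,0],
    [-0.4,-3.8,0],
    [-0.4,-3.8,0],
    [-0.4,-3.8,0],
    [-0.4,-3.8,0],
    [-0.4,-3.8,0],
    [-0.4,-3.8,0],
    [-0.4,-3.8,0],
    [-0.4,-3.8,0],
    [-0.3,-3.8,0],
    [-0.2,-2,0],
    [0,0,0],
    [0,0,0],
    [0,0,0],
    [0,0,0],
    [0,0,0],
  ],
  gripper=[4.5,4.5,4.5,4.5,4.5,4.5,4.5,4.5,4.5,4.5,4.5,4.5,4.5,4.5,4.5,4.5,4.5,4.5,4.5,4.5],
)

```text
time_s: 30.65
tool_pos: [0.4719, -0.2437, 0.2266]
tool_rot: [180.0, 0.0, -169.0]
force: [-0.1, -0.1, -2.3]
grip_width: 0.0514
grasp_force: 50.0
```

```bash
cat > d.py <<'E'
from fit import *
go(np.array([.4705,-.2436,.035]),R.from_euler('xyz',[180,0,190.85],degrees=True),'tray')
print(cur()[0]['qpos'].round(1))
a=eyes.read_camera('wrist'); b=eyes.read_camera('scene')
cv2.imwrite('pics/tray1.png',np.hstack([cv2.resize(a['pixels'],(400,300)),cv2.resize(b['pixels'][160:460,200:600],(400,300))])[...,::-1])
E
python3 d.py
```

```text
tray rot [0.0006 0.0004 0.0026] deg 0.2 | shift after rot cm [ 0.14  0.03 19.16] | before [ 0.15  0.02 19.16]
[-30.8   5.4  59.1 102.5  -4.9  74.8 130.5]
```

View pics/tray1.png

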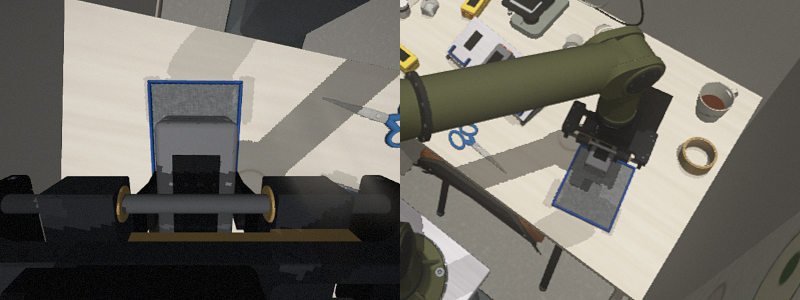

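The wrist view shows the case centred over the tray and aligned with it: tray walls at columns 150 and 242, case at about 196. I'll lower it.

Call:
drive_tool(
  angular=[
    [0,0,0],
    [0,0,0],
    [0,0,0],
    [0,0,0],
    [0,0,0],
    [0,0,0],
    [0,0,0],
    [0,0,0],
    [0,0,0],
    [0,0,0],
    [0,0,0],
    [0,0,0],
  ],
  delta_pos=[
    [0,0,2],
    [0,0,3],
    [0,0,3],
    [0,0,3],
    [0,0,3],
    [0,0,2],
    [0,0,1],
    [0,0,1],
    [0,0,0.5],
    [0,0,0.3],
    [0,0,0],
    [0,0,0],
  ],
  gripper=[4.5,4.5,4.5,4.5,4.5,4.5,4.5,4.5,4.5,4.5,4.5,4.5],
)

```text
time_s: 31.95
tool_pos: [0.4734, -0.2432, 0.0392]
tool_rot: [-180.0, 0.1, -169.0]
force: [0.7, 0.1, -2.6]
grip_width: 0.0517
grasp_force: 50.0
```

Call:
drive_tool(
  angular=[
    [0,0,0],
    [0,0,0],
    [0,0,0],
    [0,0,0],
    [0,0,0],
  ],
  delta_pos=[
    [0,0,0.2],
    [0,0,0.1],
    [0,0,0.1],
    [0,0,0],
    [0,0,0],
  ],
  gripper=[4.5,4.5,4.5,4.5,4.5],
)

```text
time_s: 32.45
tool_pos: [0.4728, -0.243, 0.0346]
tool_rot: [180.0, 0.0, -169.0]
force: [0.6, 0.3, -2.9]
grip_width: 0.0517
grasp_force: 50.0
```

Call:
drive_tool(
  angular=[
    [0,0,0],
    [0,0,0],
    [0,0,0],
    [0,0,0],
    [0,0,0],
  ],
  delta_pos=[
    [0,0,0.1],
    [0,0,0.1],
    [0,0,0.1],
    [0,0,0],
    [0,0,0],
  ],
  gripper=[4.5,4.5,4.5,4.5,4.5],
)

```text
time_s: 32.95
tool_pos: [0.4728, -0.243, 0.0315]
tool_rot: [180.0, 0.0, -169.0]
force: [-0.4, -0.6, -3.9]
grip_width: 0.052
grasp_force: 50.0
```

Call:
drive_tool(
  angular=[
    [0,0,0],
    [0,0,0],
    [0,0,0],
    [0,0,0],
  ],
  delta_pos=[
    [0,0,0.1],
    [0,0,0.1],
    [0,0,0],
    [0,0,0],
  ],
  gripper=[4.5,4.5,4.5,4.5],
)

```text
time_s: 33.35
tool_pos: [0.4728, -0.243, 0.0296]
tool_rot: [180.0, 0.0, -169.0]
force: [-0.1, 0.7, -3.3]
grip_width: 0.0521
grasp_force: 50.0
```

Call:
drive_tool(
  angular=[
    [0,0,0],
    [0,0,0],
    [0,0,0],
    [0,0,0],
  ],
  delta_pos=[
    [0,0,0.1],
    [0,0,0.1],
    [0,0,0],
    [0,0,0],
  ],
  gripper=[4.5,4.5,4.5,4.5],
)

```text
time_s: 33.75
tool_pos: [0.4728, -0.243, 0.0275]
tool_rot: [180.0, 0.0, -169.0]
force: [-0.2, 0.1, -4.2]
grip_width: 0.0519
grasp_force: 50.0
```

Call:
drive_tool(
  angular=[
    [0,0,0],
    [0,0,0],
    [0,0,0],
    [0,0,0],
  ],
  delta_pos=[
    [0,0,0.1],
    [0,0,0.1],
    [0,0,0],
    [0,0,0],
  ],
  gripper=[4.5,4.5,4.5,4.5],
)

```text
time_s: 34.15
tool_pos: [0.4728, -0.243, 0.0255]
tool_rot: [180.0, 0.0, -169.0]
force: [-0.3, 0.4, -2.9]
grip_width: 0.0518
grasp_force: 50.0
```

Call:
drive_tool(
  angular=[
    [0,0,0],
    [0,0,0],
    [0,0,0],
  ],
  delta_pos=[
    [0,0,0.1],
    [0,0,0],
    [0,0,0],
  ],
  gripper=[4.5,4.5,4.5],
)

```text
time_s: 34.45
tool_pos: [0.4729, -0.243, 0.0246]
tool_rot: [180.0, 0.0, -169.0]
force: [0.5, -0.4, -4.0]
grip_width: 0.0518
grasp_force: 50.0
```

Call:
drive_tool(
  angular=[
    [0,0,0],
    [0,0,0],
    [0,0,0],
  ],
  delta_pos=[
    [0,0,0.1],
    [0,0,0],
    [0,0,0],
  ],
  gripper=[4.5,4.5,4.5],
)

```text
time_s: 34.75
tool_pos: [0.473, -0.2431, 0.0241]
tool_rot: [180.0, 0.0, -169.0]
force: [-3.2, 0.4, 5.0]
grip_width: 0.0517
grasp_force: 50.0
```

Contact: the force went from −4 to +5 N. I'll release and retreat.

Call:
drive_tool(
  angular=[
    [0,0,0],
    [0,0,0],
    [0,0,0],
    [0,0,0],
    [0,0,0],
    [0,0,0],
    [0,0,0],
    [0,0,0],
    [0,0,0],
    [0,0,0],
    [0,0,0],
    [0,0,0],
    [0,0,0],
    [0,0,0],
    [0,0,0],
    [0,0,0],
  ],
  delta_pos=[
    [0,0,0],
    [0,0,0],
    [0,0,0],
    [0,0,0],
    [0,0,0],
    [0,0,-1],
    [0,0,-2],
    [0,0,-3],
    [0,0,-4],
    [0,0,-4],
    [0,0,-4],
    [0,0,-4],
    [-3,2,-2],
    [-3,2,0],
    [0,0,0],
    [0,0,0],
  ],
  gripper=[5.2,6,7,8.7,8.7,8.7,8.7,8.7,8.7,8.7,8.7,8.7,8.7,8.7,8.7,8.7],
)

```text
time_s: 36.35
tool_pos: [0.5242, -0.1917, 0.2638]
tool_rot: [-180.0, -0.0, -168.9]
force: [-0.4, -0.6, 0.6]
grip_width: 0.087
grasp_force: 0.0
```

```bash
cat > e.py <<'E'
from fit import *
print(cur()[0]['tool_pos'],cur()[0]['force'],cur()[0]['time_s'])
b=eyes.read_camera('scene'); c=eyes.read_camera('side')
cv2.imwrite('pics/end1.png',np.hstack([b['pixels'][170:400,220:460].repeat(2,0).repeat(2,1)[:460,:480],cv2.resize(c['pixels'][190:330,210:450],(320,187)).__class__((460,320,3),np.uint8)*0+0])[...,::-1])
o=np.zeros((460,800,3),np.uint8); o[:,:480]=b['pixels'][170:400,220:460].repeat(2,0).repeat(2,1); o[:240,480:]=cv2.resize(c['pixels'][170:350,210:450],(320,240)); cv2.imwrite('pics/end1.png',o[...,::-1])
E
sed -i '/hstack/d' e.py; python3 e.py
```

```text
[ 0.52424026 -0.19174553  0.26379795] [-0.40877914 -0.59253756  0.64073539] 36.35
```

View pics/end1.png

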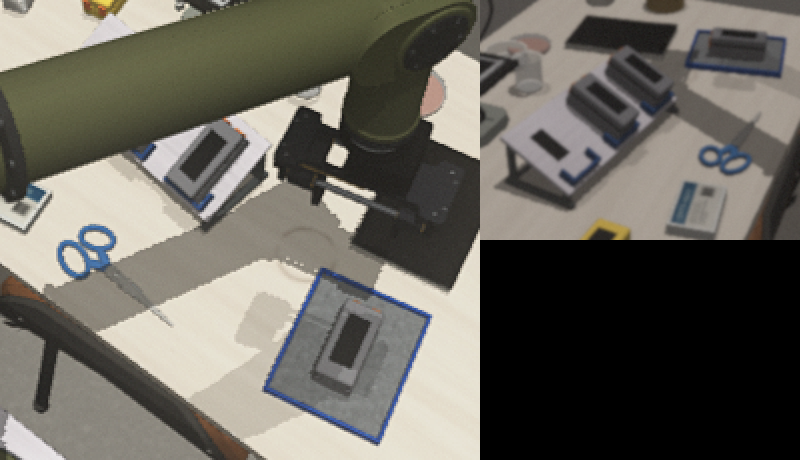

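The tray case lies flat and central at (350,345), lengthwise along the tray. The other two sit in their bays at inset (603,100) and (640,72), and the bystanders haven't moved. Handing in.

```bash
python3 -c "
from cell import env
print(env.sign_off())"
```

```text
the job is handed in; nothing more can be done
None
```

The loose part was in the case from the +y bay; I slid it to the latch end, set that case flat and central in the blue tray, put the other two back in their bays, and handed the job in at about 36 s (`sign_off` returned no verdict).

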